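# Slide the open clamp washer under the draw bolt

### The job

Pick up the C-shaped clamp washer by its upright tab and slide it flat along the aluminium blank, open side first, onto the shank of the spring-loaded bolt, under its head, until the head drops into the washer's seat and the shank meets the bottom of the gap. The bolt may stand a centimetre off its usual place along its slot, so feel for it: press the washer home against the shank with a steady push of about 14 N for half a second, and never press it on anything with over 16 N. Then let go of it, and leave the other things on the bench where they are.

Things in the scene. Friction and masses are not known exactly. Their poses are not given: they have to be found in the camera images.
- clip_grip (a point): Centre of the upright grip tab of the loose steel C-shaped clamp washer (110 to 185 g). The tab is 24 mm long (washer x), 12 mm thick (washer y), 42 mm high; this point is 28 mm above the washer's underside. x points from the tab to the open mouth, z up. Keep fingertips 8 mm or more above the underside.
- clip_seat (a point): Seat centre of the washer, on its underside, 40 mm ahead (+x) of the tab's centre: where the rod's axis is when the rod touches the bottom of the gap. Lies on the bench at the start. The C is 43 mm wide (y); its wedge noses end 38.5 mm ahead of this point. The gap runs along x, 13 mm wide (17 mm at the mouth), its bottom 5 mm behind this point.
- clip: The same washer; origin at the seat centre on the underside, axes as the tab's. Heights of its top: noses 3.5 mm at the tips, ramping up at 15 degrees to a hump of 10 mm, 14.5 mm ahead of the seat centre, then a steep step down to the seat, 7.5 mm.
- bolt_place (a point): Usual place of the bolt's axis, on the top face of the aluminium blank (130 x 86 mm) on the fixed grey fixture. x runs along the blank's length, in the direction in which the washer is pushed on, away from the open end; z up. The bolt sits in a slot along x and really stands anywhere up to 10 mm nearer or farther along x than this; it stays put when pushed.
- fixture: Fixed grey base, 150 x 110 mm, with the blank on it, whose flat top is 30 mm above the bench; origin under its centre, right below the bolt's usual place, same axes. Two pins of 10 mm diameter stand 12 mm above the blank at its far end, 55 mm ahead (+x) and 34 mm to either side (y).
- bolt (a joint): Lift (m) of the spring-loaded vertical bolt: 0 at rest, 0.0020 with the washer home, 0.0045 on the humps, at most 0.010. Shank 10 mm across; head 32 mm across, 10.5 mm high, with a 2 mm bevel below; at rest its underside is 5.5 mm above the blank. It bears down with 2 to 3 N; wedging the washer under it takes a push of 2 to 10 N.
- collar: Bystander: closed steel ring, 48 mm across, 12 mm high, hole 16 mm; origin at the centre of its underside. Leave alone.
- can: Bystander: red can 54 mm across, 110 mm high, origin under its centre. Leave alone.
- driver: Bystander: screwdriver 200 mm long lying along its x. Leave alone.
- carton: Bystander: cardboard carton 90 x 60 x 50 mm, origin under its centre. Leave alone.
Not all that is in view belongs to the job. Of the things that look like the clip, take the one that is farthest from the robot's base at the start.

How it is judged:
By the outcome, as a careful person would: the job done as asked, in the order asked, and still so for the second after the job is handed in, with the robot touching nothing.
It also fails if it takes over 54 s, if anything falls off the work surface, if the arm or the gripper's body presses on something with over 40 N, if the wrist force passes 120 N, or if a joint passes its speed limit or range.

### The arm

A 7-joint arm with a two-finger parallel gripper is mounted at the origin on the work surface. World frame = base frame: x ahead of the robot, y to its left, z up, the work surface at z = 0. Lengths are in mm, angles in rad, forces in N, time in s.
With the tool pointing down it reaches from about 425 to 875 mm from the base axis. Payload 8.4 kg.
Tool frame: the origin (TCP) lies at the very end of the fingers, on their centre line; the grasp point (between the pads) lies 19 mm behind it; z points along the fingers, y is the line along which they close (so a half turn about z gives the same grasp; the last joint's range is limited). The gripper opens to 85 mm and grips with 20 to 120 N. Pads are 22 mm wide; open, the fingers measure 114 mm over their backs; the gripper's body (76 mm by 85 mm) begins 54 mm behind the grasp point. The pads swing forward as they close: fully open they stand 13 mm farther back than shut.
Start: joints at [-1.283, 0.333, 0.04, 1.465, -0.013, 1.343, -0.059], TCP at [245.196, 601.949, 231.308] pointing down, gripper open.
Joint ranges: [-2.58, 2.58], [-0.38, 2.09], [-1.3, 1.39], [0.25, 2.4], [-1.5, 4.64], [0.08, 2.09], [-2.65, 2.65]. Speed limits (rad/s): [2.22, 2.22, 2.79, 2.79, 3.14, 3.14, 3.14].

### API

Orientations are given as a unit quaternion [x, y, z, w].
In Python, from cell import telemetry, viewer, manip gives the robot as it stands.
- The arm moves only by the shell command python3 -m crank 'ROWS'. ROWS is JSON, a list of rows, each a list of 3 entries, a list of its own where there are three numbers: the finger opening in m, from 0 to 0.0854, then the shift along the tool's x, y, z in m, then the turn, a rotation vector about the tool's x, y, z in degrees. In form: [[hand, [dx, dy, dz], [wx, wy, wz]], ...]. A call has 1 to 8 rows; each row is the pose to reach, as a shift and turn from the pose commanded when the call began, along the tool's axes at that moment; what a row does not reach only later rows make up. A row lasts 1/10 s, in which the tool goes at most 50 mm and 8.59 degrees, less where a joint would pass 70% of its speed; a pose out of reach is approached as far as the arm can. A call with a gripper value outside its range is refused whole. The fingers move at their own pace and stop on an object; the grip force is fixed at half the most. Time passes only in rows, so rows that repeat a pose let the fingers close. It gives the time, the measured TCP pose, the force, the opening and the grip force at its end, in the units of the state.
- telemetry.get_state(): the state, without advancing time (a new reading comes with each control period).
- viewer.grab_frame(name): name is "side" or "top"; returns a dict with "frame" (480x640x3 uint8, blue, green, red), "z_map" (480x640 float32, mm along the optical axis (not along the pixel's ray), 0 where there is no reading), "fovy" (degrees; the focal length in pixels is half the picture's height over the tangent of half this angle, whatever the lens; pixels are square), "cx", "cy" (the principal point, pixels), "cam_to_world" (4x4, takes a point from camera to world coordinates). Camera axes: x right, y down, z forward; pixel columns grow to the right and rows downward; lengths in mm; the calibration is good to about 2 mm. A picture is of the moment at which its call begins.
- manip.job_done(): hands the job in; it is judged then, once.
The state is a dict: "clock": time; "q": joint angles; "dq": joint speeds; "tau": joint torques, N m; "tool_pos": TCP position; "tcp_rot": TCP orientation; "ft_force": force on the tool from outside, world axes, zero at the start; "torque": the same for the moment, N m; "gripper_width": opening from 0.0 (shut) to 1.0 (fully open); "grip_force": force on a finger pad.
Only numpy, scipy, OpenCV 4.12 (cv2) and the standard library are available. Lean on these libraries where they do the work, as an engineer would, in place of code of your own. Each camera call takes 0.05 s, during which the arm holds its last target. There are 200 camera calls.

## Working session

There is one attempt and no reset: what is moved stays moved. The work goes in short steps, Python scripts to look and compute and a shell command to move; the robot and the scene stay as the last step left them, time stands still between calls to the robot, and variables do not carry over. Pictures are saved under pics/ and viewed, at most 10 in all, crops included, and the job is handed in when it is done.

```bash
mkdir -p pics; cat > h.py <<'E'
import numpy as np, cv2, pickle
from cell import telemetry, viewer, manip
def grab(n,tag):
    d=viewer.grab_frame(n); pickle.dump(d,open(f'pics/{tag}.pkl','wb')); cv2.imwrite(f'pics/{tag}.png',d['frame']); return d
def load(tag): return pickle.load(open(f'pics/{tag}.pkl','rb'))
def ray(d,u,v):
    f=240/np.tan(np.radians(d['fovy'])/2); return np.array([(u-d['cx'])/f,(v-d['cy'])/f,1.])
def atz(d,u,v,z):
    M=np.array(d['cam_to_world']); r=M[:3,:3]@ray(d,u,v); o=M[:3,3]; return o+r*(z-o[2])/r[2]
def dep(d,u,v):
    M=np.array(d['cam_to_world']); return M[:3,:3]@(ray(d,u,v)*d['z_map'][int(v),int(u)])+M[:3,3]
def cloud(d):
    M=np.array(d['cam_to_world']); v,u=np.mgrid[:480,:640]; f=240/np.tan(np.radians(d['fovy'])/2)
    P=np.stack([(u-d['cx'])/f,(v-d['cy'])/f,np.ones_like(u,float)],-1)*d['z_map'][...,None]
    return P@M[:3,:3].T+M[:3,3]
def proj(d,p):
    M=np.array(d['cam_to_world']); c=M[:3,:3].T@(np.array(p)-M[:3,3]); f=240/np.tan(np.radians(d['fovy'])/2)
    return c[:2]/c[2]*f+[d['cx'],d['cy']]
def st():
    s=telemetry.get_state()
    for k in ['clock','q','tool_pos','tcp_rot','ft_force','torque','gripper_width','grip_force']: print(k,np.round(s[k],4))
E
python3 - <<'E'
from h import *
st()
for n in ['side','top']:
    d=grab(n,n+'0'); print(n,d['fovy'],d['cx'],d['cy'],np.round(d['cam_to_world'],3).tolist())
E
```

```text
clock 0.0
q [-1.2832  0.334   0.0399  1.4663 -0.0134  1.3433 -0.0585]
tool_pos [245.0572 601.5472 230.3871]
tcp_rot [ 1.922e-01  9.814e-01 -8.000e-04 -1.000e-04]
ft_force [ 0.6483 -0.8761 -0.4575]
torque [-0.0328  0.0297  0.063 ]
gripper_width 1.0007
grip_force 0.0
side 55.79752564606891 318.92691258719935 238.6642124739494 [[0.991, -0.076, 0.111, 442.365], [-0.134, -0.49, 0.862, -976.307], [-0.011, -0.869, -0.496, 626.967], [0.0, 0.0, 0.0, 1.0]]
top 48.079789111090676 314.7340488474455 232.73330438001204 [[-0.006, -0.985, 0.172, 414.14], [-1.0, 0.008, 0.011, 6.58], [-0.012, -0.172, -0.985, 1080.072], [0.0, 0.0, 0.0, 1.0]]
```

View pics/top0.png

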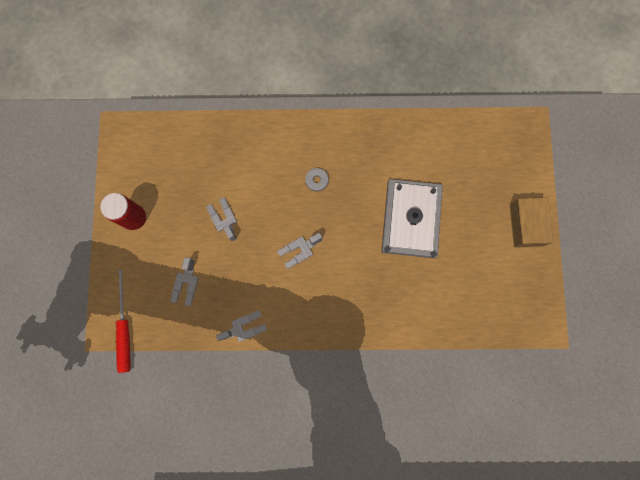

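View pics/side0.png

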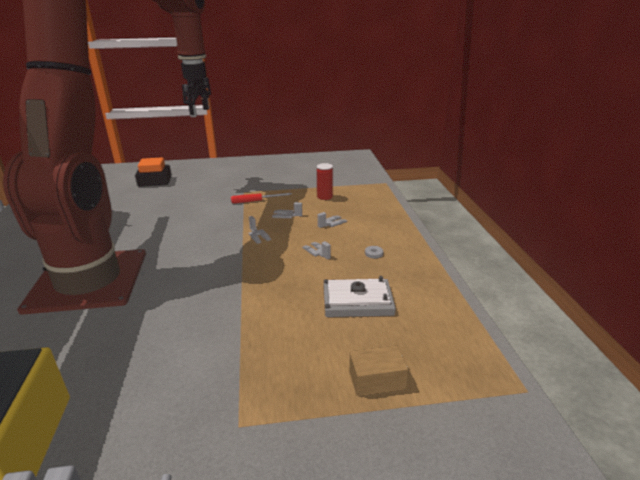

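Top view: there are four washer-like pieces, at about (222,218), (302,250), (184,282) and (243,326). The ring is at (317,179) and the fixture at (412,218) with the bolt at (414,215). The top-left piece at (222,218) looks farthest from the base, so I'll compute the distances and check them in crops.

```bash
python3 - <<'E'
from h import *
d=load('top0')
for u,v in [(222,218),(302,250),(184,282),(243,326)]:
    p=atz(d,u,v,8); print(u,v,p.round(1),np.hypot(p[0],p[1]).round(1))
im=d['frame']
a=cv2.resize(im[190:250,195:255],(400,400),interpolation=cv2.INTER_CUBIC)
a2=cv2.resize(im[225:275,275:325],(400,400),interpolation=cv2.INTER_CUBIC) 
b=cv2.resize(im[170:265,370:455],(0,0),fx=6,fy=6,interpolation=cv2.INTER_CUBIC)[:570]
s=load('side0')['frame']
c=cv2.resize(s[195:255,260:360],(800,480),interpolation=cv2.INTER_CUBIC)
e=cv2.resize(s[265:325,310:410],(800,480),interpolation=cv2.INTER_CUBIC)
cv2.imwrite('pics/c1.png',np.vstack([np.hstack([a[:300*400//400+100],a2])])) 
cv2.imwrite('pics/c2.png',b)
cv2.imwrite('pics/c3.png',cv2.resize(np.vstack([c,e]),(500,600)))
E
```

```text
222 218 [633.6 206.8   8. ] 666.4
302 250 [566.5  43.9   8. ] 568.2
184 282 [503.8 279.7   8. ] 576.3
243 326 [416.5 160.3   8. ] 446.3
```

View pics/c1.png

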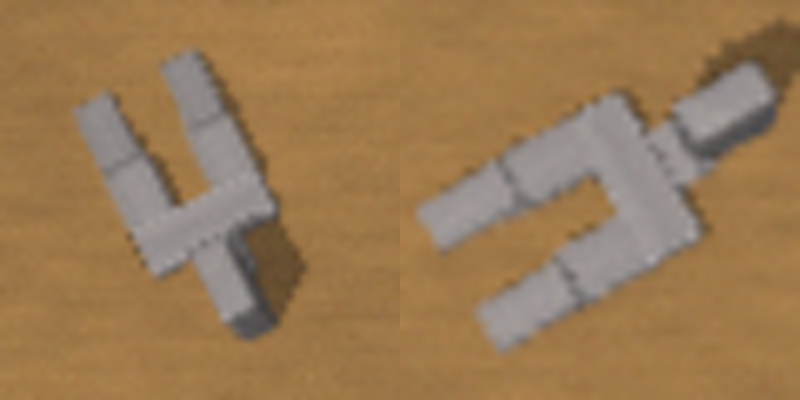

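View pics/c2.png

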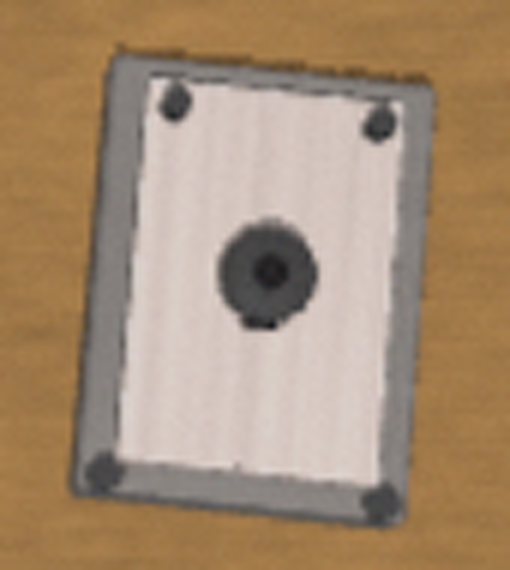

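View pics/c3.png

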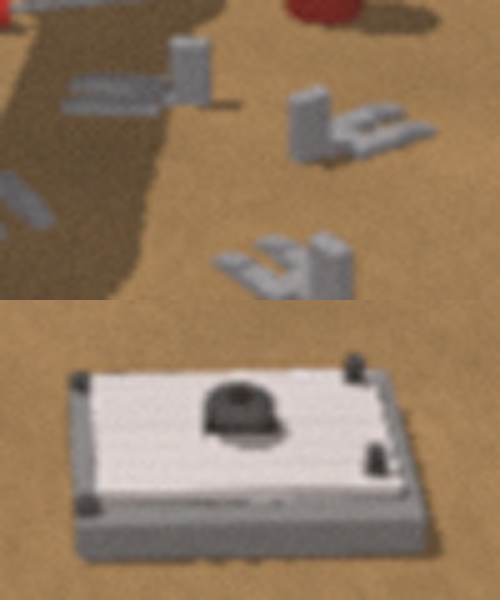

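Candidates: (222,218), 666 mm from the base, is farthest. The others are (302,250) at 568, (184,282) at 576 and (243,326) at 446. The crop confirms that (222,218) is an open C with its tab at about (231,235) and its mouth pointing up-left. The fixture's raised pins are at the top (far +x), so the open end faces the robot.

```bash
cat > m.py <<'E'
from h import *
d=load('top0'); C=cloud(d)
A=lambda x,y,z,s=400/60,o=(195,190): atz(d,x/s-.0+o[0],y/s+o[1],z)
B=lambda x,y,z: A(x,y,z,6,(370,170))
noses=np.mean([A(x,y,3.5) for x,y in [(75,110),(110,90),(160,68),(195,48)]],0)
for tag,box in [('top0',(200,190,250,250)),('side0',(310,205,350,232))]:
    D=load(tag); CC=cloud(D); x0,y0,x1,y1=box; P=CC[y0:y1,x0:x1].reshape(-1,3)
    t=P[P[:,2]>25]; b=P[(P[:,2]>2.5)&(P[:,2]<14)&(D['z_map'][y0:y1,x0:x1].ravel()>0)]
    tt=t[t[:,2]>37]
    print(tag,len(t),'tab',t.mean(0).round(1),t.min(0).round(1),t.max(0).round(1),'top',len(tt),tt.mean(0).round(1) if len(tt) else '', len(b),b.mean(0).round(1))
    r=cv2.minAreaRect(b[:,:2].astype(np.float32)); print(r)
print('noses',noses.round(1))
for n,q in {'pinL':(175,85+12,42),'pinR':(379,107+12,42),'head':(267,268,46),'TL':(150,78,30),'TR':(404,100,30),'BR':(378,486,30),'BL':(117,461,30)}.items(): print(n,B(*q).round(1))
c=np.array([B(*q,30)[:2] for q in [(150,78),(404,100),(378,486),(117,461)]])
print('blank ctr',c.mean(0).round(1),'yaw',np.degrees(np.arctan2(*((c[0]+c[1]-c[2]-c[3])[::-1]))).round(2), np.linalg.norm(c[0]-c[3]),np.linalg.norm(c[1]-c[0]))
D=load('side0');
for D,bx in [(d,(380,175,446,262)),(load('side0'),(320,270,398,318))]:
    CC=cloud(D); P=CC[bx[1]:bx[3],bx[0]:bx[2]].reshape(-1,3)
    top=P[(P[:,2]>24)&(P[:,2]<34)]; r=cv2.minAreaRect(top[:,:2].astype(np.float32)); print('plane z',np.median(top[:,2]).round(1),r)
    h=P[P[:,2]>38]; print('high',len(h), h.round(0).tolist()[:0]); hh=h[h[:,2]>43]; print('head',len(hh),hh.min(0).round(1),hh.max(0).round(1),hh.mean(0).round(1))
E
python3 m.py
```

```text
top0 91 tab [588.1 177.   97.8] [414.1   6.6  26.7] [ 610.6  196.2 1080.1] top 77 [587.2 176.  109.7] 1173 [632.9 203.9   5.5]
((631.8499755859375, 202.92172241210938), (124.416015625, 102.13251495361328), 0.4631804823875427)
side0 62 tab [585.8  89.9  83.4] [ 442.4 -976.3   26. ] [611.1 193.9 627. ] top 32 [573.9   2.5 132.5] 232 [631.3 208.5   5.8]
((631.0625610351562, 232.64666748046875), (174.07351684570312, 122.9620361328125), 81.81961059570312)
noses [668.5 222.3   3.5]
pinL [ 688.  -150.5   42. ]
pinR [ 679.9 -217.5   42. ]
head [ 629.2 -178.    46. ]
TL [ 697.8 -144.2   30. ]
TR [ 689.4 -228.7   30. ]
BR [ 559.3 -214.3   30. ]
BL [ 568.3 -129.2   30. ]
blank ctr [ 628.7 -179.1] yaw -6.45 130.41367913132936 84.93811811582077
plane z 30.6 ((628.6629028320312, -177.0034942626953), (108.37996673583984, 149.01661682128906), 83.51889038085938)
high 278 []
head 237 [ 414.1 -220.9   43.1] [ 692.1    6.6 1080.1] [ 612.1 -159.8  146.8]
plane z 29.6 ((625.9013061523438, -179.7994842529297), (106.4734878540039, 144.0841522216797), 83.1910400390625)
high 170 []
head 111 [ 442.4 -976.3   43.3] [ 686.2 -151.6  627. ] [ 600.3 -301.7  134.4]
```

```bash
python3 - <<'E'
from h import *
for tag,box,hb in [('top0',(200,190,250,250),(400,200,428,230)),('side0',(310,205,350,232),(345,275,372,297))]:
    D=load(tag); C=cloud(D); C[D['z_map']==0]=np.nan
    P=C[box[1]:box[3],box[0]:box[2]].reshape(-1,3); 
    t=P[(P[:,2]>36)&(P[:,2]<50)]; r=cv2.minAreaRect(t[:,:2].astype(np.float32)); print(tag,'tabtop',len(t),np.median(t,0).round(1),t.mean(0).round(1),r)
    b=P[(P[:,2]>2.5)&(P[:,2]<12)]; e=np.linalg.eigh(np.cov(b[:,:2].T))[1][:,1]; print('dir',np.degrees(np.arctan2(e[1],e[0]))%180,b.mean(0).round(1))
    t=t[:,:2].mean(0)
    P=C[hb[1]:hb[3],hb[0]:hb[2]].reshape(-1,3); h=P[(P[:,2]>43)&(P[:,2]<50)]; print('head',len(h),h.mean(0).round(1),cv2.minEnclosingCircle(h[:,:2].astype(np.float32)))
s=load('side0')
print('side pinproj', [proj(s,p).round(1) for p in ([688,-150.5,42],[680,-217.5,42],[629,-178,46],[668.5,222.3,3.5])])
E
```

```text
top0 tabtop 74 [598.4 187.8  42.5] [599.1 187.5  42.1] ((599.6167602539062, 188.09063720703125), (23.694862365722656, 11.924385070800781), 28.87394142150879)
dir 7.007771548335512 [632.9 203.9   5.3]
head 186 [ 628.4 -177.2   46.5] ((628.5256958007812, -177.39303588867188), 16.097768783569336)
side0 tabtop 30 [599.7 184.1  40.7] [599.  183.7  40.6] ((599.6262817382812, 184.2720947265625), (26.763076782226562, 13.870737075805664), 28.761083602905273)
dir 71.36209969708521 [632.2 209.3   5.6]
head 92 [ 627.6 -180.3   45.4] ((627.91845703125, -179.0592803955078), 15.863703727722168)
side pinproj [array([380.4, 276.1]), array([384.6, 294. ]), array([357.5, 283.9]), array([342.4, 217.8])]
```

```bash
cat >> h.py <<'E'
from scipy.spatial.transform import Rotation as R
def go(p,yaw,q=None,pos=None):
    "shift (m) and turn (deg), tool axes, to TCP p with washer yaw (deg), tool down, tool x = -washer x"
    s=telemetry.get_state(); r=R.from_quat(q if q is not None else s['tcp_rot']); pos=np.array(pos if pos is not None else s['tool_pos'])
    y=np.radians(yaw); X=-np.array([np.cos(y),np.sin(y),0]); Y=np.array([-np.sin(y),np.cos(y),0])
    t=R.from_matrix(np.stack([X,Y,[0,0,-1]],1))
    print('shift',(r.inv().apply(np.array(p)-pos)/1000).round(4),'turn',np.degrees((r.inv()*t).as_rotvec()).round(2))
E
python3 -c "
from h import *
go([599.5,187,110],27.5,pos=[245.196,601.949,231.308])"
```

```text
shift [-0.4847 -0.2504  0.1217] turn [-8.000e-02 -3.000e-02 -4.966e+01]
```

```bash
python3 -m crank '[[0.05,[-0.4847,-0.2504,0.1217],[0,0,-49.7]],[0.05,[-0.4847,-0.2504,0.1217],[0,0,-49.7]],[0.05,[-0.4847,-0.2504,0.1217],[0,0,-49.7]],[0.05,[-0.4847,-0.2504,0.1217],[0,0,-49.7]],[0.05,[-0.4847,-0.2504,0.1217],[0,0,-49.7]],[0.05,[-0.4847,-0.2504,0.1217],[0,0,-49.7]],[0.05,[-0.4847,-0.2504,0.1217],[0,0,-49.7]],[0.05,[-0.4847,-0.2504,0.1217],[0,0,-49.7]]]'; python3 -c "
from h import *
go([599.5,187,110],27.5)"
```

```text
clock: 0.9
tool_pos: [494.6, 309.5, 145.4]
tcp_rot: [-0.238, 0.971, -0.0, -0.0]
ft_force: [0.8, 1.0, -0.1]
gripper_width: 0.586
grip_force: 0.0
shift [-0.0363 -0.1571  0.0354] turn [-0.   -0.01  0.07]
```

```bash
python3 -m crank '[[0.05,[-0.036,-0.157,0.035],[0,0,0]],[0.05,[-0.036,-0.157,0.035],[0,0,0]],[0.05,[-0.036,-0.157,0.035],[0,0,0]],[0.05,[-0.036,-0.157,0.035],[0,0,0]],[0.05,[-0.036,-0.157,0.035],[0,0,0]]]'; python3 - <<'E'
from h import *
st();go([599.5,187,10],27.5)
t=grab('top','top1'); s=grab('side','side1')
a=cv2.resize(t['frame'][170:270,170:290],(480,400),interpolation=cv2.INTER_CUBIC)
b=cv2.resize(s['frame'][150:240,280:376],(320,300),interpolation=cv2.INTER_CUBIC)
b=cv2.copyMakeBorder(b,0,100,0,0,cv2.BORDER_CONSTANT)
cv2.imwrite('pics/v1.png',np.hstack([a,b]))
E
```

```text
clock: 1.4
tool_pos: [599.3, 185.1, 109.8]
tcp_rot: [-0.236, 0.972, -0.001, -0.001]
ft_force: [-0.2, 0.1, -0.2]
gripper_width: 0.585
grip_force: 0.0
clock 1.4
q [-0.5415  0.3792  0.2133  1.6729 -0.0862  1.1007  1.7427]
tool_pos [599.3048 185.064  109.8115]
tcp_rot [-2.355e-01  9.719e-01 -9.000e-04 -8.000e-04]
ft_force [-0.1546  0.0736 -0.2217]
torque [ 0.0059 -0.004  -0.0101]
gripper_width 0.5853
grip_force 0.0
shift [-0.0013  0.0018  0.0998] turn [-0.08 -0.12 -0.25]
```

View pics/v1.png

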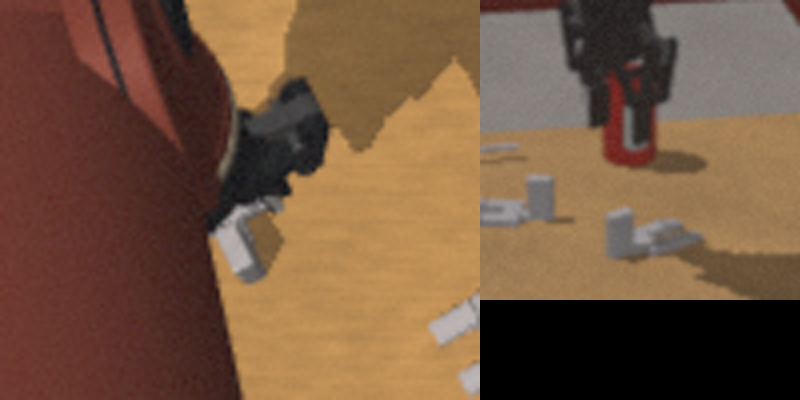

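The hand is over the right washer: tab at (238,240) in the left crop, between the fingers. Descending.

```bash
python3 -m crank '[[0.05,[-0.001,0.0015,0.04],[0,0,0]],[0.05,[-0.001,0.0015,0.075],[0,0,0]],[0.05,[-0.001,0.0015,0.09],[0,0,0]],[0.05,[-0.001,0.0015,0.09],[0,0,0]],[0.05,[-0.001,0.0015,0.09],[0,0,0]]]'; python3 -c "
from h import *
st();go([599.5,187,10],27.5)"
```

```text
clock: 2.0
tool_pos: [598.9, 191.6, 22.3]
tcp_rot: [-0.239, 0.971, 0.0, 0.001]
ft_force: [-0.1, 0.3, 0.6]
gripper_width: 0.588
grip_force: 0.0
clock 2.0
q [-0.5342  0.4771  0.1948  1.7354 -0.1107  0.9386  1.7573]
tool_pos [598.9187 191.5617  22.3294]
tcp_rot [-2.385e-01  9.711e-01  2.000e-04  6.000e-04]
ft_force [-0.0562  0.2698  0.5587]
torque [-0.0367  0.0051 -0.0346]
gripper_width 0.5878
grip_force 0.0
shift [ 0.0016 -0.0043  0.0123] turn [0.01 0.07 0.1 ]
```

```bash
python3 -m crank '[[0.05,[0.0016,-0.0043,0.004],[0,0,0]],[0.05,[0.0016,-0.0043,0.012],[0,0,0]],[0.05,[0.0016,-0.0043,0.012],[0,0,0]],[0.05,[0.0016,-0.0043,0.012],[0,0,0]]]'; python3 - <<'E'
from h import *
st();go([599.5,187,10],27.5)
E
```

```text
clock: 2.4
tool_pos: [599.1, 185.9, 9.0]
tcp_rot: [-0.238, 0.971, 0.0, -0.0]
ft_force: [-0.6, -0.1, 0.1]
gripper_width: 0.586
grip_force: 0.0
clock 2.4
q [-0.5249  0.4922  0.1936  1.7452 -0.115   0.9153  1.7678]
tool_pos [599.0579 185.8637   9.039 ]
tcp_rot [-2.379e-01  9.713e-01  0.000e+00 -1.000e-04]
ft_force [-0.5733 -0.1493  0.0813]
torque [-0.0291 -0.0014  0.0276]
gripper_width 0.5859
grip_force 0.0
shift [-0.0009  0.0008 -0.001 ] turn [ 0.   -0.01  0.03]
```

```bash
python3 -m crank '[[0.02,[-0.0005,0.0005,-0.0015],[0,0,0]],[0.02,[-0.0005,0.0005,-0.0015],[0,0,0]],[0.015,[-0.0005,0.0005,-0.0015],[0,0,0]],[0,[-0.0005,0.0005,-0.0015],[0,0,0]],[0,[-0.0005,0.0005,-0.0015],[0,0,0]],[0,[-0.0005,0.0005,-0.0015],[0,0,0]],[0,[-0.0005,0.0005,-0.0015],[0,0,0]]]'; python3 -c "
from h import *
st()"
```

```text
clock: 3.1
tool_pos: [599.5, 186.8, 10.8]
tcp_rot: [-0.238, 0.971, 0.0, 0.0]
ft_force: [-0.9, 0.2, 5.0]
gripper_width: 0.131
grip_force: 59.0
clock 3.1
q [-0.5261  0.4907  0.1939  1.7431 -0.1147  0.9183  1.7666]
tool_pos [599.5051 186.7829  10.8326]
tcp_rot [-2.380e-01  9.713e-01  1.000e-04  2.000e-04]
ft_force [-0.9104  0.2131  4.9628]
torque [0.1121 0.2138 0.0058]
gripper_width 0.1312
grip_force 59.0237
```

```bash
python3 -m crank '[[0,[0,0,-0.01],[0,0,0]],[0,[0,0,-0.04],[0,0,0]],[0,[0,0,-0.08],[0,0,0]],[0,[0,0,-0.08],[0,0,0]],[0,[0,0,-0.08],[0,0,0]]]'; python3 -c "
from h import *
st(); go([525,-166,90],-6.5)"
```

```text
clock: 3.6
tool_pos: [599.8, 186.6, 91.6]
tcp_rot: [-0.238, 0.971, 0.0, 0.001]
ft_force: [-0.7, -0.5, -1.5]
gripper_width: 0.133
grip_force: 58.4
clock 3.6
q [-0.5396  0.3966  0.2097  1.6897 -0.0922  1.0632  1.7503]
tool_pos [599.7778 186.64    91.6048]
tcp_rot [-2.379e-01  9.713e-01  1.000e-04  9.000e-04]
ft_force [-0.6555 -0.4754 -1.4972]
torque [-0.0715  0.0241  0.0005]
gripper_width 0.1333
grip_force 58.415
shift [ 0.2293 -0.2781  0.0012] turn [2.000e-02 1.000e-01 3.403e+01]
```

```bash
python3 -m crank '[[0,[0.025,-0.03,0],[0,0,4]],[0,[0.057,-0.07,0],[0,0,8]],[0,[0.09,-0.11,0],[0,0,13]],[0,[0.12,-0.145,0],[0,0,18]],[0,[0.15,-0.18,0],[0,0,23]],[0,[0.18,-0.217,0],[0,0,28]],[0,[0.21,-0.252,0],[0,0,32]],[0,[0.229,-0.278,0],[0,0,34]]]'; python3 -m crank '[[0,[0,0,0],[0,0,0]],[0,[0,0,0],[0,0,0]],[0,[0,0,0],[0,0,0]]]'; python3 - <<'E'
from h import *
st(); go([525,-166,90],-6.5)
t=grab('top','top2'); s=grab('side','side2')
a=cv2.resize(t['frame'][170:310,355:455],(400,560),interpolation=cv2.INTER_CUBIC)
b=cv2.resize(s['frame'][220:332,290:370],(400,560),interpolation=cv2.INTER_CUBIC)
cv2.imwrite('pics/v2.png',np.hstack([a,b]))
E
```

```text
clock: 4.4
tool_pos: [522.1, -169.1, 89.3]
tcp_rot: [0.059, 0.998, -0.0, -0.001]
ft_force: [1.1, 1.1, -1.8]
gripper_width: 0.131
grip_force: 58.5
clock: 4.7
tool_pos: [524.5, -164.3, 89.6]
tcp_rot: [0.055, 0.998, 0.0, -0.001]
ft_force: [0.1, 0.6, -1.8]
gripper_width: 0.129
grip_force: 58.6
clock 4.7
q [-0.1856  0.2686  0.4714  1.8938 -0.1427  1.0135  1.8071]
tool_pos [ 524.5179 -164.3252   89.6487]
tcp_rot [ 5.540e-02  9.985e-01  3.000e-04 -8.000e-04]
ft_force [ 0.0588  0.5801 -1.7945]
torque [ 0.0065  0.0161 -0.0387]
gripper_width 0.1294
grip_force 58.5637
shift [-0.0007 -0.0016 -0.0004] turn [ 0.03 -0.09  0.15]
```

View pics/v2.png

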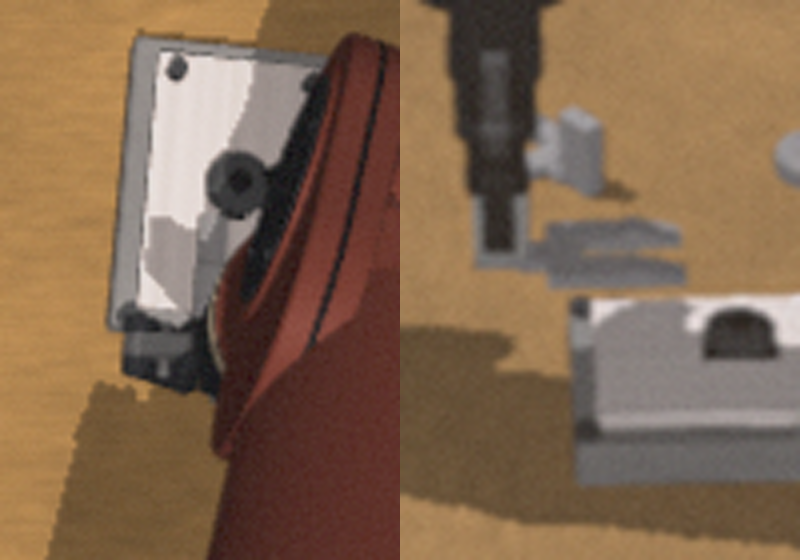

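```bash
python3 - <<'E'
from h import *
s=load('side2')
for u,v in [(346,266),(347,274),(346.5,270.5)]: print(u,v,atz(s,u,v,82).round(1))
ex=np.array([.9936,-.1132]); ey=np.array([.1132,.9936])
tp=np.array([524.5,-164.3]); n=tp+78.5*ex; print('pred nose',n.round(1), [proj(s,[*(n+k*ey),82]).round(1) for k in (-21.5,-8.5,8.5,21.5)])
C=cloud(s); m=(s['z_map']>0); P=C[m]; 
w=P[(P[:,2]>77)&(P[:,2]<92)&(P[:,0]>550)&(P[:,0]<620)&(abs(P[:,1]+170)<50)]
r=(w[:,:2]-tp); a=r@ex; b=r@ey; print(len(w))
for lo in range(25,85,6):
    k=(a>=lo)&(a<lo+6)
    if k.any(): print(lo,k.sum(),b[k].min().round(1),b[k].max().round(1),w[k,2].mean().round(1))
print(a.max())
h=C[275:300,340:376][(s['z_map'][275:300,340:376]>0)]; h=h[(h[:,2]>43)&(h[:,2]<50)]; print('head',h.mean(0),cv2.minEnclosingCircle(h[:,:2].astype(np.float32)))
E
```

```text
346 266 [ 606.6 -157.8   82. ]
347 274 [ 602.9 -188.7   82. ]
346.5 270.5 [ 604.3 -175.4   82. ]
pred nose [ 602.5 -173.2] [array([346.2, 275.6]), array([345.8, 272.2]), array([345.2, 267.8]), array([344.8, 264.6])]
311
25 30 -22.4 22.1 85.6
31 41 -24.1 20.1 85.0
37 34 -25.4 20.0 84.6
43 39 -24.3 18.5 84.8
49 37 -25.2 19.7 84.4
55 35 -23.2 19.1 85.8
61 32 -22.5 21.8 85.1
67 33 -21.7 20.3 83.6
73 29 -22.3 20.1 82.1
78.91869184071352
head [ 627.42239279 -180.61164777   45.44710347] ((626.9317626953125, -179.99472045898438), 16.192768096923828)
```

```bash
python3 -c "
from h import *
go([526.5,-167.2,44.5],-6.5)"; python3 -m crank '[[0,[-0.0015,-0.003,0.015],[0,0,0]],[0,[-0.0015,-0.003,0.03],[0,0,0]],[0,[-0.0015,-0.003,0.045],[0,0,0]],[0,[-0.0015,-0.003,0.045],[0,0,0]],[0,[-0.0015,-0.003,0.045],[0,0,0]],[0,[-0.0015,-0.003,0.045],[0,0,0]]]'; python3 -c "
from h import *
st();go([526.5,-167.2,41],-6.5)"
```

```text
shift [-0.002  -0.0028  0.0455] turn [ 0.02 -0.05  0.18]
clock: 5.4
tool_pos: [526.2, -169.1, 45.8]
tcp_rot: [0.056, 0.998, -0.0, 0.0]
ft_force: [0.2, -1.1, -1.7]
gripper_width: 0.128
grip_force: 58.6
clock 5.4
q [-0.1621  0.333   0.4597  1.922  -0.1823  0.9266  1.8437]
tool_pos [ 526.2138 -169.1161   45.8184]
tcp_rot [ 5.640e-02  9.984e-01 -1.000e-04  2.000e-04]
ft_force [ 0.1544 -1.0528 -1.743 ]
torque [0.0215 0.035  0.0412]
gripper_width 0.1276
grip_force 58.6139
shift [-0.0001  0.0019  0.0048] turn [-0.01  0.03  0.03]
```

```bash
for i in 1 2 3; do python3 -m crank '[[0,[0,0,0],[0,0,0]],[0,[0,0,0],[0,0,0]]]' | grep -E 'pos|ft'; done
```

```text
tool_pos: [526.3, -169.0, 46.0]
ft_force: [-0.1, -0.3, -2.0]
tool_pos: [526.0, -168.9, 45.7]
ft_force: [0.0, 0.7, -0.6]
tool_pos: [525.9, -168.9, 45.6]
ft_force: [-0.1, 0.8, -1.0]
```

```bash
python3 -m crank '[[0,[0,0.0017,0.001],[0,0,0]],[0,[0,0.0017,0.003],[0,0,0]],[0,[0,0.0017,0.003],[0,0,0]],[0,[0,0.0017,0.003],[0,0,0]]]' | grep -E 'pos|ft'; for i in 1 2 ; do python3 -m crank '[[0,[0,0,0.001],[0,0,0]],[0,[0,0,0.001],[0,0,0]]]' | grep -E 'pos|ft'; done
```

```text
tool_pos: [526.0, -167.2, 42.4]
ft_force: [0.5, -0.4, -0.6]
tool_pos: [526.0, -167.2, 41.4]
ft_force: [0.6, -0.1, -1.1]
tool_pos: [526.2, -167.3, 40.8]
ft_force: [-1.0, -0.4, 1.9]
```

```bash
for i in 1 2 ; do python3 -m crank '[[0,[0,0,0.0002],[0,0,0]],[0,[0,0,0.0002],[0,0,0]]]' | grep -E 'pos|ft'; done; python3 - <<'E'
from h import *
s=grab('side','side3'); C=cloud(s)
cv2.imwrite('pics/v3.png',cv2.resize(s['frame'][235:325,300:400],(660,594),interpolation=cv2.INTER_CUBIC))
ex=np.array([.9936,-.1132]); ey=np.array([.1132,.9936]); tp=np.array([526.1,-167.2])
P=C[s['z_map']>0]; r=P[:,:2]-tp; a=r@ex; b=r@ey
for lo in range(24,85,6):
    k=(a>=lo)&(a<lo+6)&(abs(b)<30)&(P[:,2]>32.5)&(P[:,2]<43)
    if k.any(): print(lo,k.sum(),b[k].min().round(1),b[k].max().round(1),P[k,2].mean().round(1))
E
```

```text
tool_pos: [526.2, -167.3, 40.7]
ft_force: [-3.1, -0.2, 5.5]
tool_pos: [526.1, -167.3, 40.6]
ft_force: [-4.3, 0.9, 8.2]
24 36 -23.5 22.4 36.8
30 32 -24.0 21.5 36.9
36 30 -25.4 21.0 36.6
42 32 -23.3 18.5 36.4
48 32 -24.4 18.1 36.8
54 35 -23.5 19.1 37.7
60 27 -23.5 17.2 36.5
66 25 -21.8 20.8 35.5
72 25 -23.2 27.8 34.4
78 2 -18.7 7.6 33.6
84 6 -7.1 1.6 40.8
```

View pics/v3.png

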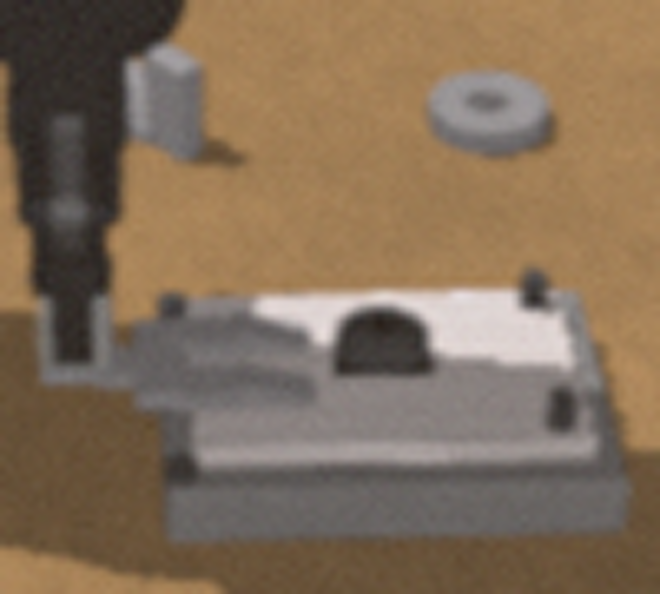

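```bash
python3 -m crank '[[0,[0,0,-0.0004],[0,0,0]],[0,[-0.002,0,-0.0004],[0,0,0]],[0,[-0.004,0,-0.0004],[0,0,0]],[0,[-0.006,0,-0.0004],[0,0,0]],[0,[-0.006,0,-0.0004],[0,0,0]]]' | grep -E 'pos|rot|ft'; python3 -c "
from h import *
go([628-98*.9936,-178.8+98*.1132,40.8],-6.5)"
```

```text
tool_pos: [532.4, -168.1, 40.7]
tcp_rot: [0.056, 0.998, -0.0, 0.0]
ft_force: [-2.6, -0.0, 5.1]
shift [ 0.0018  0.0002 -0.0001] turn [-0.01  0.01  0.03]
```

```bash
python3 -m crank '[[0,[-0.002,0,-0.0002],[0,0,0]],[0,[-0.004,0,-0.0002],[0,0,0]],[0,[-0.006,0,-0.0002],[0,0,0]],[0,[-0.008,0,-0.0002],[0,0,0]],[0,[-0.01,0,-0.0002],[0,0,0]],[0,[-0.01,0,-0.0002],[0,0,0]]]' | grep -E 'pos|rot|ft'; python3 -m crank '[[0,[-0.002,0,0],[0,0,0]],[0,[-0.004,0,0],[0,0,0]],[0,[-0.006,0,0],[0,0,0]],[0,[-0.006,0,0],[0,0,0]]]' | grep -E 'pos|rot|ft'; python3 -c "
from h import *
p=telemetry.get_state()['tool_pos'];r=np.array(p[:2])-[628,-178.8];print(r@[.9936,-.1132]+40,r@[.1132,.9936])"
```

```text
tool_pos: [542.4, -169.2, 40.8]
tcp_rot: [0.056, 0.998, -0.0, 0.0]
ft_force: [-1.3, -0.3, 2.8]
tool_pos: [547.5, -169.7, 40.8]
tcp_rot: [0.056, 0.998, 0.0, -0.001]
ft_force: [-6.4, 0.7, 7.8]
-41.004627331937854 -0.11808793058770069
```

```bash
python3 -m crank '[[0,[0,0,-0.0003],[0,0,0]],[0,[-0.001,0,-0.0003],[0,0,0]],[0,[-0.002,0,-0.0003],[0,0,0]],[0,[-0.003,0,-0.0003],[0,0,0]]]' | grep -E 'pos|rot|ft'; python3 -m crank '[[0,[-0.001,0,0],[0,0,0]],[0,[-0.002,0,0],[0,0,0]],[0,[-0.003,0,0],[0,0,0]]]' | grep -E 'pos|rot|ft'
```

```text
tool_pos: [549.8, -170.0, 40.8]
tcp_rot: [0.056, 0.998, 0.0, -0.001]
ft_force: [-8.7, 1.6, 8.4]
tool_pos: [552.7, -170.3, 40.8]
tcp_rot: [0.056, 0.998, 0.0, -0.001]
ft_force: [-8.9, 2.4, 8.4]
```

```bash
python3 -m crank '[[0,[0,0.0002,-0.0004],[0,0,0]],[0,[-0.001,0.0002,-0.0004],[0,0,0]],[0,[-0.002,0.0002,-0.0004],[0,0,0]]]' | grep -E 'pos|rot|ft'; python3 -m crank '[[0,[-0.001,0,0],[0,0,0]],[0,[-0.002,0,0],[0,0,0]],[0,[-0.003,0,0],[0,0,0]]]' | grep -E 'pos|rot|ft'
```

```text
tool_pos: [554.8, -170.3, 40.8]
tcp_rot: [0.056, 0.998, 0.0, -0.001]
ft_force: [-6.2, 1.0, 3.6]
tool_pos: [557.8, -170.5, 40.9]
tcp_rot: [0.056, 0.998, 0.0, -0.001]
ft_force: [-6.5, 1.7, 3.9]
```

```bash
for i in 1 2 3; do python3 -m crank '[[0,[-0.001,0,0],[0,0,0]],[0,[-0.002,0,0],[0,0,0]],[0,[-0.003,0,0],[0,0,0]]]' | grep -E 'pos|ft'; done
```

```text
tool_pos: [560.7, -170.8, 40.8]
ft_force: [-7.1, 0.9, 4.3]
tool_pos: [564.1, -171.2, 40.8]
ft_force: [-4.9, 0.7, 2.6]
tool_pos: [567.7, -171.7, 41.0]
ft_force: [-2.1, 0.1, -2.4]
```

```bash
for i in 1 2 3; do python3 -m crank '[[0,[-0.0012,0,0],[0,0,0]],[0,[-0.0024,0,0],[0,0,0]],[0,[-0.0036,0,0],[0,0,0]]]' | grep -E 'pos|ft'; done
```

```text
tool_pos: [571.5, -172.1, 41.2]
ft_force: [-1.8, -0.1, -2.8]
tool_pos: [575.1, -172.6, 41.4]
ft_force: [-1.4, -0.2, -3.1]
tool_pos: [578.7, -173.0, 41.4]
ft_force: [-1.2, -0.2, -4.2]
```

```bash
for i in 1 2 ; do python3 -m crank '[[0,[-0.001,0,0],[0,0,0]],[0,[-0.002,0,0],[0,0,0]]]' | grep -E 'pos|ft'; done
```

```text
tool_pos: [580.7, -173.2, 41.4]
ft_force: [-0.9, 1.5, -3.4]
tool_pos: [582.6, -173.5, 41.4]
ft_force: [-1.7, 0.5, -3.3]
```

```bash
python3 -m crank '[[0,[-0.0005,0,0.0005],[0,0,0]],[0,[-0.001,0,0.0005],[0,0,0]]]' | grep -E 'pos|ft'; for i in 1 2 3; do python3 -m crank '[[0,[-0.0005,0,0],[0,0,0]],[0,[-0.001,0,0],[0,0,0]]]' | grep -E 'pos|ft'; done
```

```text
tool_pos: [583.6, -173.6, 41.0]
ft_force: [-2.8, -0.6, -1.4]
tool_pos: [584.8, -173.7, 41.0]
ft_force: [2.0, 0.8, -3.7]
tool_pos: [586.1, -173.5, 41.1]
ft_force: [0.0, 1.2, -3.0]
tool_pos: [586.5, -173.6, 40.9]
ft_force: [-1.4, 1.9, -1.3]
```

```bash
for i in 1 2 3 4; do python3 -m crank '[[0,[-0.0004,0,0],[0,0,0]],[0,[-0.0004,0,0],[0,0,0]]]' | grep -E 'pos|ft'; done
```

```text
tool_pos: [586.9, -173.8, 40.9]
ft_force: [-2.2, 1.2, -2.0]
tool_pos: [587.2, -174.0, 40.9]
ft_force: [-2.2, 1.6, -1.1]
tool_pos: [587.6, -174.2, 40.9]
ft_force: [-2.0, 1.0, -1.3]
tool_pos: [587.9, -174.2, 40.9]
ft_force: [-3.1, 0.2, -0.8]
```

```bash
for i in 1 2 3 4; do python3 -m crank '[[0,[-0.0004,0,0],[0,0,0]],[0,[-0.0004,0,0],[0,0,0]]]' | grep -E 'pos|ft'; done
```

```text
tool_pos: [587.9, -174.2, 40.9]
ft_force: [-5.3, 1.2, 1.1]
tool_pos: [588.0, -174.2, 40.9]
ft_force: [-8.1, 1.5, 3.1]
tool_pos: [588.0, -174.3, 40.9]
ft_force: [-10.6, 1.9, 4.8]
tool_pos: [588.0, -174.2, 40.8]
ft_force: [-11.7, 1.6, 6.6]
```

```bash
python3 -m crank '[[0,[-0.0001,0,-0.0004],[0,0,0]],[0,[-0.0001,0,-0.0004],[0,0,0]]]' | grep -E 'pos|ft';  python3 -m crank '[[0,[-0.0002,0,0],[0,0,0]],[0,[-0.0002,0,0],[0,0,0]]]' | grep -E 'pos|ft'
```

```text
tool_pos: [588.1, -174.2, 41.0]
ft_force: [-10.5, 2.7, 2.7]
tool_pos: [588.1, -174.3, 41.0]
ft_force: [-11.3, 2.1, 3.9]
```

```bash
python3 -m crank '[[0,[-0.0003,0,-0.0001],[0,0,0]],[0,[-0.0003,0,-0.0001],[0,0,0]]]' | grep -E 'pos|ft';  python3 -m crank '[[0,[-0.0001,0,0],[0,0,0]],[0,[-0.0001,0,0],[0,0,0]]]' | grep -E 'pos|ft'
```

```text
tool_pos: [588.1, -174.3, 41.0]
ft_force: [-12.9, 2.8, 4.7]
tool_pos: [588.1, -174.3, 41.0]
ft_force: [-12.9, 2.0, 5.2]
```

```bash
python3 -m crank '[[0,[-0.00015,0,-0.0002],[0,0,0]],[0,[-0.00015,0,-0.0002],[0,0,0]]]' | grep -E 'pos|ft';  for i in 1 2 3; do python3 -m crank '[[0,[0,0,0],[0,0,0]],[0,[0,0,0],[0,0,0]]]' | grep -E 'pos|ft';done
```

```text
tool_pos: [588.1, -174.3, 41.1]
ft_force: [-12.4, 2.2, 4.2]
tool_pos: [588.1, -174.3, 41.1]
ft_force: [-12.5, 2.4, 5.0]
tool_pos: [588.1, -174.3, 41.1]
ft_force: [-12.9, 2.9, 3.9]
tool_pos: [588.2, -174.3, 41.1]
ft_force: [-13.7, 1.6, 4.1]
```

```bash
python3 -m crank '[[0,[-0.00015,0,0],[0,0,0]],[0,[-0.00015,0,0],[0,0,0]]]' | grep -E 'pos|ft';  for i in 1 2 3 4; do python3 -m crank '[[0,[0,0,0],[0,0,0]],[0,[0,0,0],[0,0,0]]]' | grep -E 'ft';done
```

```text
tool_pos: [588.1, -174.3, 41.1]
ft_force: [-14.0, 2.5, 4.8]
ft_force: [-13.0, 3.2, 5.5]
ft_force: [-14.5, 3.5, 4.5]
ft_force: [-13.5, 2.5, 6.0]
ft_force: [-12.7, 2.0, 4.8]
```

```bash
python3 -m crank '[[0,[0.0008,0,-0.0002],[0,0,0]],[0,[0.0015,0,-0.0004],[0,0,0]],[0,[0.0015,0,-0.0004],[0,0,0]]]' | grep -E 'pos|ft'; python3 - <<'E'
from h import *
s=grab('side','side4')
for t in ['side0','side3','side4']:
    D=load(t);C=cloud(D); P=C[270:300,340:376][D['z_map'][270:300,340:376]>0]
    h=P[(P[:,2]>43)&(P[:,2]<56)&(np.hypot(P[:,0]-627.5,P[:,1]+180)<12)]; print(t,len(h),np.median(h,0).round(2))
E
```

```text
tool_pos: [588.2, -174.3, 41.4]
ft_force: [-5.6, 0.1, -3.0]
side0 57 [ 627.76 -179.83   45.68]
side3 54 [ 627.26 -179.76   45.68]
side4 59 [ 627.8  -179.66   48.37]
```

```bash
python3 -m crank '[[0,[0.0003,0,0.0003],[0,0,0]],[0,[0.0005,0,0.0004],[0,0,0]],[0,[0.0005,0,0.0004],[0,0,0]]]' | grep -E 'pos|ft'; python3 -m crank '[[0.02,[0,0,0],[0,0,0]],[0.03,[0,0,0],[0,0,0]],[0.04,[0,0,0],[0,0,0]],[0.04,[0,0,0],[0,0,0]]]'; python3 -c "
from h import *
st()"
```

```text
tool_pos: [588.2, -174.2, 41.3]
ft_force: [-4.8, -0.5, -4.4]
clock: 18.3
tool_pos: [589.5, -174.2, 42.1]
tcp_rot: [0.056, 0.998, -0.0, 0.001]
ft_force: [0.2, -0.7, -0.2]
gripper_width: 0.471
grip_force: 0.0
clock 18.3
q [-0.1368  0.452   0.441   1.7707 -0.2284  0.968   1.8537]
tool_pos [ 589.4902 -174.1819   42.1058]
tcp_rot [ 5.630e-02  9.984e-01 -1.000e-04  8.000e-04]
ft_force [ 0.2364 -0.741  -0.2468]
torque [-0.008   0.0122  0.0038]
gripper_width 0.4714
grip_force 0.0
```

Released cleanly. Now straight up, then away for a look.

```bash
python3 -m crank '[[0.04,[0,0,-0.02],[0,0,0]],[0.04,[0,0,-0.05],[0,0,0]],[0.04,[0,0,-0.09],[0,0,0]],[0.04,[0,0,-0.13],[0,0,0]],[0.04,[0.03,0.04,-0.15],[0,0,0]],[0.04,[0.06,0.08,-0.15],[0,0,0]],[0.04,[0.09,0.12,-0.15],[0,0,0]],[0.04,[0.11,0.16,-0.15],[0,0,0]]]' | grep -E 'pos|ft'; python3 -m crank '[[0.04,[0,0.05,0],[0,0,0]],[0.04,[0,0.09,0],[0,0,0]],[0.04,[0,0.13,0],[0,0,0]],[0.04,[0,0.13,0],[0,0,0]]]' | grep -E 'pos|ft'; python3 - <<'E'
from h import *
s=grab('side','side5'); t=grab('top','top5')
a=cv2.resize(t['frame'][170:270,370:455],(400,470),interpolation=cv2.INTER_CUBIC)
b=cv2.resize(s['frame'][240:334,320:400],(400,470),interpolation=cv2.INTER_CUBIC)
cv2.imwrite('pics/v5.png',np.hstack([a,b]))
for D,c in [(s,(627.5,-180)),(t,(628.5,-177.5)),(load('top0'),(628.5,-177.5))]:
    C=cloud(D); P=C[D['z_map']>0]; h=P[(P[:,2]>43)&(P[:,2]<56)&(np.hypot(P[:,0]-c[0],P[:,1]-c[1])<12)]; print(len(h),np.median(h,0).round(2))
    T=P[(P[:,2]>66)&(P[:,2]<78)&(np.hypot(P[:,0]-588,P[:,1]+174)<30)]; print('tab',len(T),T.mean(0).round(1) if len(T) else '')
E
```

```text
tool_pos: [496.2, -1.7, 192.2]
ft_force: [0.7, 1.0, 0.8]
tool_pos: [511.8, 133.0, 191.7]
ft_force: [0.3, -0.8, 0.1]
58 [ 627.58 -180.86   47.82]
tab 55 [ 587.7 -177.2   70.6]
116 [ 628.14 -178.02   48.75]
tab 80 [ 588.7 -173.9   73. ]
115 [ 628.42 -177.02   47.11]
tab 0
```

View pics/v5.png

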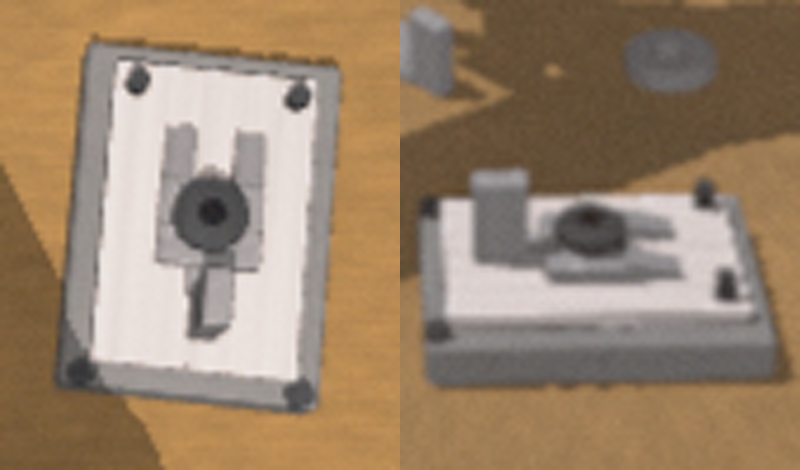

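The washer lies flat with the head in its seat: head at (210,212) and tab at (208,310) in the left crop. Measured from the images, the head has lifted about 2 mm and the tab is about 40 mm behind the bolt. Handing in.

```bash
python3 -c "
from h import *
print(manip.job_done())"
```

```text
the job is handed in; nothing more can be done
None
```

The washer is home under the bolt head: I pressed it against the shank at about 14 N for roughly a second, released it and handed the job in at about 20 s; the arm touched nothing else.

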